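# Close the walnut canister with its double lid, then lift off the outer cover alone

### The job

Pick up the double lid by the wooden stem of the inner lid that stands up through the outer cover, and lower both together onto the open canister until they sit fully home, before you let go of the stem. Then take the outer cover by its wooden collar and lift it alone, straight up and level, leaving the inner lid sitting undisturbed in the mouth. Finish still holding the cover level above the canister, wholly clear of the stem, so that I can see whether the inner lid seals; leave the canister where it stands and the things around it alone.

Things in the scene. Friction and masses are not known exactly. Their poses are not given: they have to be found in the camera images.
- canister: open upright round steel canister, loose, about 1.5 kg: outer diameter 106 mm, height 100, wall 4, mouth diameter 98; walnuts inside, too low (under 80) to touch a lid. Origin: centre of its underside, z up; rim at z = 100. With the inner lid home in it, flange resting on the rim, the inner lid's origin lies 86 mm above this one.
- inner_lid: inner lid, 0.18 to 0.29 kg: steel plug (diameter 92 mm, tapering to 84 at its foot, z 0 to 14; 3 mm play all round in the canister's mouth), steel flange (diameter 113, z 14 to 20), round upright wooden stem in the middle (diameter 18, z 20 to 78). Origin: centre of the plug's underside, z up. Starts standing loose on the trivet under the outer cover.
- outer_lid: outer cover, 0.14 to 0.24 kg: steel cap (skirt diameter 124 mm, inner 117, z 0 to 14; plate z 14 to 18), wooden collar in the middle (diameter 48, bore 32, z 18 to 42). Origin: centre of the skirt's lower edge. Nested, it only lies on the inner lid's flange (2 mm side play), origin 6 above the inner lid's; the stem passes through the bore, 30 out of its top. It rises 72 to clear the stem.
- trivet: round cork trivet, diameter 150, 10 thick, fixed to the work surface; the double lid starts on it, within about 10 of its centre. Origin: centre of its underside.
- jar: bystander: glass storage jar with a steel cap, diameter 68, height 110. Origin: centre of its underside.
- carton: bystander: cardboard carton 60 x 90 x 100 high. Origin: centre of its underside.
- pot: bystander: small open steel saucepan with two ear handles, diameter 90 (120 over the ears), height 70. Origin: centre of its underside.
Things that resemble listed ones, but are neither listed nor needed, are in the scene too. Leave any green look-alike of the canister alone.

How it is judged:
By the outcome, as a careful person would: the job done as asked, in the order asked, and still so for the second after the job is handed in, while the arm keeps its last pose, push and grip.
It also fails if it takes over 48 s, if anything falls off the work surface, if the arm or the gripper's body presses on something with over 40 N, if the wrist force passes 120 N, or if a joint passes its speed limit or range.

### The arm

A 7-joint arm with a two-finger parallel gripper is mounted at the origin on the work surface. World frame = base frame: x ahead of the robot, y to its left, z up, the work surface at z = 0. Lengths are in m, angles in rad, forces in N, time in s.
With the tool pointing down it reaches from about 0.425 to 0.95 m from the base axis. Payload 4.7 kg.
Tool frame: the origin (TCP) lies midway between the tips of the shut fingers; the grasp point (between the pads) lies 19 mm behind it (ctrl.grip_point_offset is the distance from the TCP to the grasp point, in m); z points along the fingers, y is the line along which they close (so a half turn about z gives the same grasp; the last joint's range is limited). The gripper opens to 87 mm and grips with 3 to 60 N. Pads are 19 mm wide; open, the fingers measure 117 mm over their backs; the gripper's body (75 mm by 190 mm) begins 51 mm behind the grasp point.
Start: joints at [1.181, 0.469, -0.049, 1.532, 0.024, 1.141, -0.082], TCP at [0.238, -0.632, 0.223] pointing down, gripper open.
Joint ranges: [-2.59, 2.59], [-0.33, 1.99], [-1.39, 1.29], [0.1, 2.45], [-1.04, 4.18], [0.21, 1.99], [-2.66, 2.66]. Speed limits (rad/s): [2.57, 2.57, 3.14, 3.14, 3.14, 3.14, 3.14].

### API

Orientations are given as a rotation vector (axis times angle).
In Python, from rig import ctrl gives the robot as it stands. The module is installed in compiled form; this text tells all that it offers.
- The arm moves only by the tool servo_tool, never from a script. Its argument "plan" is text: rows parted by semicolons, each of 6 numbers parted by spaces: the shift along the tool's x, y, z in units of 30 mm (1.0 is 30 mm), then the turn, a rotation vector about the tool's x, y, z in degrees. In form: x y z rx ry rz; .... A call has 1 to 5 rows; each row shifts and turns the commanded pose from where the row before left it, along the tool's axes as they then stand; what a row does not reach is not made up. A row lasts 1/12 s, in which the tool goes at most 41.7 mm and 7.16 degrees, less where a joint would pass 70% of its speed; a pose out of reach is approached as far as the arm can. A call is refused whole if a number of a shift passes 1 or a number of a turn 7.16, either way. A call with a gripper value outside its range is refused whole. "fingers" is the finger opening in mm, from 0 to 87, set as the call begins (left out, the last holds). The fingers move at their own pace and stop on an object; "force" is the grip in N (left out, the last holds). Time passes only in rows, so rows that do not move let the fingers close. It gives the time, the measured TCP pose, the force, the opening and the grip force at its end, in the units of the state.
- ctrl.get_obs(): the state, without advancing time (a new reading comes with each control period).
- ctrl.snapshot(name): name is "scene" or "top"; returns a dict with "img" (480x640x3 uint8, red, green, blue), "fovy" (degrees; the focal length in pixels is half the picture's height over the tangent of half this angle, whatever the lens; pixels are square), "cx", "cy" (the principal point, pixels), "extrinsics" (4x4, takes a point from camera to world coordinates). Camera axes: x right, y up, looking along -z (the intrinsics and any distortion apply to the point x, -y, -z); pixel columns grow to the right and rows downward; lengths in m; the calibration is good to about 2 mm. A picture is of the moment at which its call begins. There is no depth.
- ctrl.sign_off(): hands the job in; it is judged then, once.
Trained networks look in a picture, given as the dict that the camera call returned (one of the last four; its "shot" number tells which), for a name from the list of things; names that differ only in an ending like _2 or _b are one class to them, and where a whole thing is asked for, a point or a joint stands for the part that bears it (a point fixed in the world has none). Each returns a list of dicts, best first, with "p" (0 to 1); they miss things now and then, are a little off and sometimes report something else, mostly with a low value. They report only what shows in the picture. A call takes as long as a camera call. They do not tell look-alikes from the thing itself.
- ctrl.regions_of(target, picture): "pixels" (480x640 bool, what is visible of it).
- ctrl.spot_point(target, picture): "location" ([x, y, z] in m, in world coordinates, good to about 4 mm: a listed point, or the origin of a listed thing).
The state is a dict: "time": time; "qpos": joint angles; "dq": joint speeds; "effort": joint torques, N m; "tcp_pos": TCP position; "eef_rot": TCP orientation; "wrist_force": force on the tool from outside, world axes, zero at the start; "wrist_torque": the same for the moment, N m; "grip_width": finger opening in m; "gripper_force": force on a finger pad.
Only numpy, scipy, OpenCV 4.12 (cv2) and the standard library are available. Lean on these libraries where they do the work, as an engineer would, in place of code of your own. Each camera call takes 0.05 s, during which the arm holds its last target. There are 200 camera calls.

## Working session

There is one attempt and no reset: what is moved stays moved. The work goes in short steps, Python scripts to look and compute and a tool call to move; the robot and the scene stay as the last step left them, time stands still between calls to the robot, and variables do not carry over. Pictures are saved under pics/ and viewed, at most 10 in all, crops included, and the job is handed in when it is done.

Besides the shell and the picture viewer there is one more tool, called after "Request:" as a command line: name --argument value ..., lists and objects as JSON in quotes. servo_tool: Moves the arm, as the interface text tells. Its arguments: {"type":"object","properties":{"plan":{"type":"string"},"fingers":{"type":"number"},"force":{"type":"number"}},"required":["plan"]}

```bash
mkdir -p pics
cat > h.py <<'E'
from rig import ctrl
import numpy as np, cv2
from scipy.spatial.transform import Rotation as R
def save(s,n): cv2.imwrite('pics/'+n,s['img'][:,:,::-1])
def proj(s,P):
    P=np.atleast_2d(P);E=s['extrinsics'];c=(P-E[:3,3])@E[:3,:3]
    f=240/np.tan(np.radians(s['fovy'])/2)
    return np.c_[s['cx']+f*c[:,0]/-c[:,2], s['cy']-f*c[:,1]/-c[:,2]]
def ray(s,u,v,z):
    E=s['extrinsics'];f=240/np.tan(np.radians(s['fovy'])/2)
    d=E[:3,:3]@np.array([(u-s['cx'])/f,-(v-s['cy'])/f,-1]);t=(z-E[2,3])/d[2];return E[:3,3]+t*d
E
python3 - <<'E'
from h import *
np.set_printoptions(precision=4,suppress=True)
for n in ['scene','top']:
    s=ctrl.snapshot(n);save(s,n+'0.png');print(n,[ (k,s[k]) for k in s if k!='img'])
    for t in ['canister','inner_lid','outer_lid','trivet','jar','carton','pot']:
        print(t,[(np.round(d['location'],4),round(d['p'],2),proj(s,d['location'])[0].round()) for d in ctrl.spot_point(t,s)[:3]])
o=ctrl.get_obs();print(o,R.from_rotvec(o['eef_rot']).as_matrix(),ctrl.grip_point_offset)
E
```

```text
scene [('fovy', 55.02543594842356), ('cx', 323.4647964348208), ('cy', 243.9661720694118), ('extrinsics', array([[-0.7744, -0.3546,  0.5241,  1.1468],
       [ 0.6325, -0.4134,  0.655 ,  0.6599],
       [-0.0156,  0.8387,  0.5444,  0.6268],
       [ 0.    ,  0.    ,  0.    ,  1.    ]])), ('shot', 1)]
canister [(array([ 0.525 , -0.1839,  0.0003]), 0.92, array([307., 227.])), (array([ 0.6806, -0.1276,  0.0006]), 0.8, array([270., 258.]))]
inner_lid []
outer_lid []
trivet [(array([0.5935, 0.1165, 0.0001]), 0.64, array([368., 293.]))]
jar [(array([0.789 , 0.0097, 0.0051]), 0.8, array([263., 305.])), (array([0.5967, 0.1147, 0.0004]), 0.4, array([366., 293.]))]
carton [(array([0.4986, 0.4126, 0.0028]), 0.84, array([518., 349.]))]
pot [(array([ 0.5706, -0.4084, -0.0002]), 0.97, array([248., 203.]))]
top [('fovy', 48.07067135541732), ('cx', 326.10506488582655), ('cy', 232.65105489495537), ('extrinsics', array([[ 0.0545,  0.9767, -0.2074,  0.3498],
       [-0.9985,  0.0522, -0.0165, -0.0106],
       [-0.0053,  0.208 ,  0.9781,  1.4643],
       [ 0.    ,  0.    ,  0.    ,  1.    ]])), ('shot', 
[... 481 characters left out ...]
 array([177., 283.]))]
pot [(array([ 0.5689, -0.4063, -0.0036]), 0.85, array([477., 273.]))]
{'time': 0.8, 'qpos': array([ 1.1811,  0.4686, -0.0486,  1.5325,  0.0241,  1.141 , -0.0823]), 'dq': array([-0.0006,  0.    , -0.0011, -0.0002, -0.0009,  0.0004, -0.0011]), 'effort': array([ -0.0005, -50.7779,  -0.0812, -23.6453,  -0.0613,   0.0311,
        -0.    ]), 'tcp_pos': array([ 0.2383, -0.6315,  0.2226]), 'eef_rot': array([3.0905, 0.5637, 0.0001]), 'wrist_force': array([-0.0597, -0.8573, -0.7119]), 'wrist_torque': array([ 0.0176, -0.0039, -0.0114]), 'gripper_force': 0.0, 'grip_width': 0.08728917147467216} [[ 0.9356  0.353   0.0001]
 [ 0.353  -0.9356 -0.0001]
 [ 0.      0.0001 -1.    ]] 0.0187
```

View pics/scene0.png

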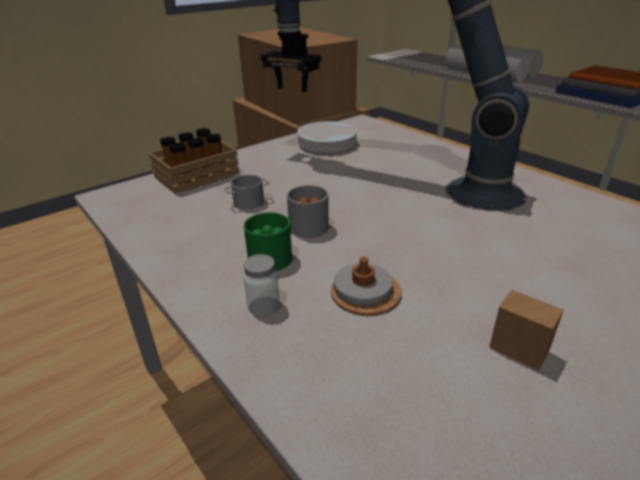

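View pics/top0.png

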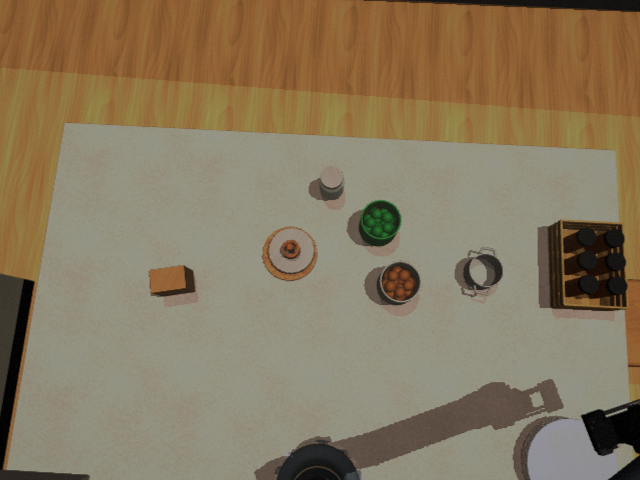

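```bash
cat >> h.py <<'E'
from scipy.optimize import minimize
A=np.linspace(0,2*np.pi,60)
def sil(s,x,y,parts,K=4):
    m=np.zeros((480*K,640*K),np.uint8)
    for r,z0,z1 in parts:
        P=np.vstack([np.c_[x+r*np.cos(A),y+r*np.sin(A),0*A+z] for z in(z0,z1)])
        h=cv2.convexHull(((proj(s,P)+.5)*K*16).astype(np.int32))
        cv2.fillConvexPoly(m,h,1,shift=4)
    return m
def fit(s,mask,x,y,parts):
    K=4;M=cv2.resize(mask.astype(np.uint8),None,fx=K,fy=K,interpolation=cv2.INTER_NEAREST)
    def c(p): m=sil(s,*p,parts);return 1-(m&M).sum()/(m|M).sum()
    r=minimize(c,[x,y],method='Nelder-Mead',options=dict(initial_simplex=[[x,y],[x+.008,y],[x,y+.008]],xatol=1e-4,fatol=1e-5,maxiter=50))
    return r.x,1-r.fun
CAN=[(.053,0,.1)]
def lid(z): return [(.062,z,z+.018),(.024,z+.018,z+.042)]
E
python3 - <<'E'
from h import *
for n in ['scene','top']:
    s=ctrl.snapshot(n);big=s['img'].copy()
    for t,x,y,pa in [('canister',.523,-.183,CAN),('outer_lid',.6,.108,lid(.016))]:
        for d in ctrl.regions_of(t,s):
            m=d['pixels']; print(n,t,round(d['p'],2),m.sum(),np.argwhere(m).mean(0)[::-1].round(1),end=' ')
            px,io=fit(s,m,x,y,pa); print(px.round(4),round(io,3))
            if io>.6:
                mm=cv2.resize(sil(s,*px,pa),(640,480),interpolation=cv2.INTER_NEAREST)
                cs,_=cv2.findContours(mm,0,1);cv2.drawContours(big,cs,-1,(255,0,255),1)
    c=(290,150,180,165) if n=='scene' else (250,190,180,130)
    im=cv2.resize(big[c[1]:c[1]+c[3],c[0]:c[0]+c[2]],None,fx=3.3,fy=3.3,interpolation=cv2.INTER_CUBIC)
    cv2.imwrite(f'pics/{n}1.png',im[:,:,::-1])
E
```

```text
scene canister 0.66 1971 [307.8 210.5] [ 0.5211 -0.1849] 0.959
scene outer_lid 0.63 1942 [362.8 283.8] [0.5986 0.1051] 0.934
top canister 0.9 1533 [398.9 282.3] [ 0.5254 -0.1831] 0.963
top canister 0.88 1543 [379.6 222.4] [ 0.523 -0.183] 0.0
top outer_lid 0.8 1521 [291.7 250.6] [0.6007 0.1046] 0.899
```

```bash
python3 -c "
import cv2,numpy as np
a=cv2.imread('pics/scene1.png');b=cv2.imread('pics/top1.png')
a=cv2.resize(a,(400,int(a.shape[0]*400/a.shape[1])));b=cv2.resize(b,(400,int(b.shape[0]*400/b.shape[1])))
c=np.zeros((max(a.shape[0],b.shape[0]),800,3),np.uint8);c[:a.shape[0],:400]=a;c[:b.shape[0],400:]=b;cv2.imwrite('pics/both1.png',c)"
```

```text
(no output)
```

View pics/both1.png

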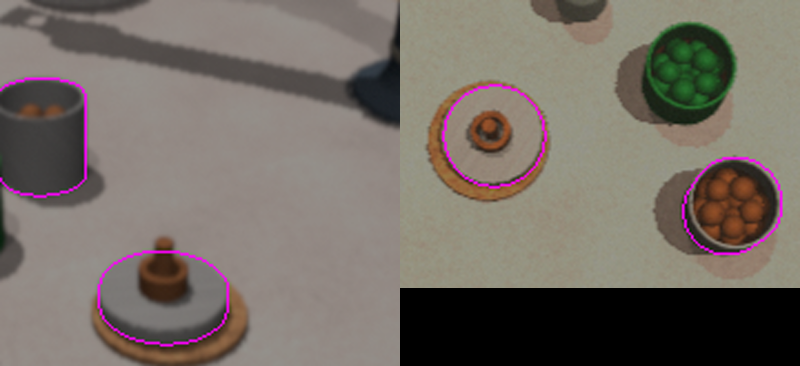

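Request:
servo_tool --plan "0 -1 0 0 0 6.89;0 -1 0 0 0 6.89;0 -1 0 0 0 6.89;0.5 -1 0 0 0 0;0.5 -1 0 0 0 0" --fingers 60 --force 30

```text
time: 1.52
tcp_pos: [0.2459, -0.4836, 0.2228]
eef_rot: [3.141, -0.005, -0.0]
wrist_force: [1.6, 0.6, 0.9]
grip_width: 0.0634
gripper_force: 0.0
```

Request:
servo_tool --plan "0.5 -1 0 0 0 0;0.5 -1 0 0 0 0;0.5 -1 0 0 0 0;0.5 -1 0 0 0 0;0.5 -1 0 0 0 0"

```text
time: 1.93
tcp_pos: [0.3225, -0.3331, 0.2229]
eef_rot: [3.141, -0.0, 0.001]
wrist_force: [0.6, -0.2, 0.3]
grip_width: 0.06
gripper_force: 0.0
```

Request:
servo_tool --plan "0.5 -1 0 0 0 0;0.5 -1 0 0 0 0;0.5 -1 0 0 0 0;0.5 -1 0 0 0 0;0.5 -1 0 0 0 0"

```text
time: 2.35
tcp_pos: [0.3975, -0.1831, 0.223]
eef_rot: [3.141, -0.0, 0.001]
wrist_force: [-0.3, -0.8, -0.3]
grip_width: 0.06
gripper_force: 0.0
```

Request:
servo_tool --plan "0.7 -0.95 0 0 0 0;0.7 -0.95 0 0 0 0;0.7 -0.95 0 0 0 0;0.7 -0.95 0 0 0 0;0.7 -0.95 0 0 0 0"

```text
time: 2.77
tcp_pos: [0.5028, -0.0406, 0.2229]
eef_rot: [3.141, -0.0, 0.001]
wrist_force: [0.4, -0.3, 0.0]
grip_width: 0.0604
gripper_force: 0.0
```

Request:
servo_tool --plan "0.7 -0.95 0.4 0 0 0;0.7 -0.95 0.4 0 0 0;0.7 -0.95 0.4 0 0 0;0.7 -0.95 0.4 0 0 0;0.4 -0.95 0.4 0 0 0"

```text
time: 3.18
tcp_pos: [0.6001, 0.1017, 0.162]
eef_rot: [-3.141, 0.001, -0.003]
wrist_force: [0.9, -0.2, 0.1]
grip_width: 0.0601
gripper_force: 0.0
```

Run:
```python
from h import *
ims=[]
for n in ['scene','top']:
    s=ctrl.snapshot(n);o=ctrl.get_obs();t=o['tcp_pos']
    print(t,o['eef_rot'])
    big=cv2.resize(s['img'],None,fx=4,fy=4,interpolation=cv2.INTER_CUBIC)
    # predicted stem axis points and tcp
    for P,c in [((.5997,.105,.088),(255,0,255)),((.5997,.105,.058),(0,255,255)),(t,(0,255,0))]:
        u=((proj(s,P)[0]+.5)*4).round().astype(int);cv2.circle(big,tuple(map(int,u)),2,c,-1);print(u/4)
    u=((proj(s,(.6,.105,.09))[0])*4).astype(int);ims.append(big[u[1]-200:u[1]+200,u[0]-200:u[0]+200])
    print(n,[(d['p'],d['location']) for d in ctrl.spot_point('inner_lid',s)])
cv2.imwrite('pics/b2.png',np.hstack(ims)[:,:,::-1])
```

```text
[0.59936088 0.10966493 0.15978327] [-3.13514646e+00 -1.15946892e-02  8.67146572e-04]
[363.5 258.5]
[363.   270.25]
[366.5  229.25]
scene [(0.31, [0.7869, 0.0069, 0.005])]
[0.59751576 0.10368931 0.16128826] [-3.14018071 -0.00800331  0.00355982]
[290.25 247.  ]
[291. 249.]
[288.75 242.5 ]
top []
```

View pics/b2.png

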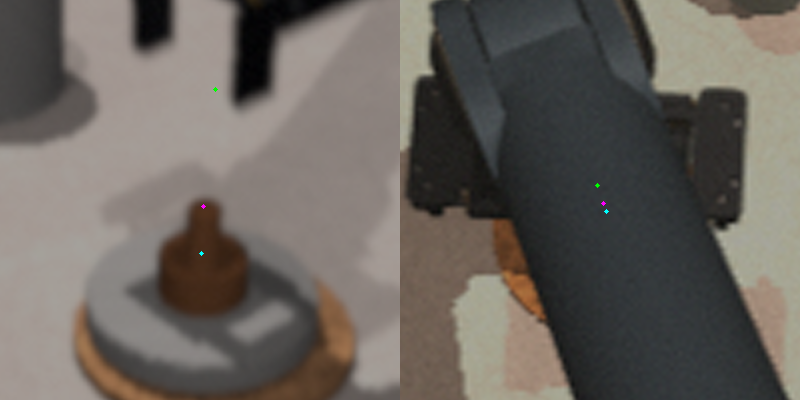

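Request:
servo_tool --plan "0 0 0.5 0 0 0;0 0 0.5 0 0 0;0 0 0 0 0 0;0 0 0 0 0 0"

```text
time: 3.72
tcp_pos: [0.5976, 0.0985, 0.1327]
eef_rot: [3.14, -0.003, -0.001]
wrist_force: [0.8, -0.3, -0.0]
grip_width: 0.0599
gripper_force: 0.0
```

Run:
```python
from h import *
o=ctrl.get_obs();print(o['time'],o['tcp_pos'],o['eef_rot'],R.from_rotvec(o['eef_rot']).as_matrix().round(4))
s=ctrl.snapshot('scene')
o=ctrl.get_obs();print(o['time'],o['tcp_pos'])
big=cv2.resize(s['img'],None,fx=6,fy=6,interpolation=cv2.INTER_CUBIC)
for P,c in [((.5997,.105,.088),(255,0,255)),(o['tcp_pos'],(0,255,0))]:
    u=((proj(s,P)[0]+.5)*6).round().astype(int);cv2.circle(big,tuple(map(int,u)),3,c,-1)
u=((proj(s,(.6,.105,.1))[0])*6).astype(int);cv2.imwrite('pics/b3.png',big[u[1]-250:u[1]+250,u[0]-300:u[0]+300,::-1])
```

```text
3.7167 [0.59755625 0.09851894 0.13269357] [ 3.14032369e+00 -3.42793574e-03 -1.15644516e-03] [[ 1.0e+00 -2.2e-03 -7.0e-04]
 [-2.2e-03 -1.0e+00 -1.3e-03]
 [-7.0e-04  1.3e-03 -1.0e+00]]
3.7667 [0.59824785 0.09908516 0.13345863]
```

View pics/b3.png

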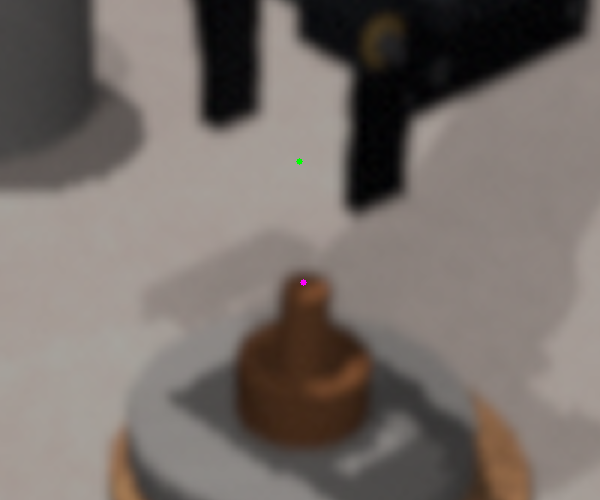

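Request:
servo_tool --plan "0.01 -0.22 0.6 0 0 0;0 0 0.7 0 0 0;0 0 0.7 0 0 0;0 0 0.3 0 0 0;0 0 0 0 0 0"

```text
time: 4.18
tcp_pos: [0.5973, 0.1061, 0.0625]
eef_rot: [3.141, -0.001, -0.004]
wrist_force: [-1.0, -0.9, -0.3]
grip_width: 0.0597
gripper_force: 0.0
```

Request:
servo_tool --plan "0 0 0 0 0 0;0 0 0 0 0 0"

```text
time: 4.35
tcp_pos: [0.5995, 0.1072, 0.0652]
eef_rot: [-3.141, 0.001, -0.005]
wrist_force: [0.4, 0.2, -0.2]
grip_width: 0.0598
gripper_force: 0.0
```

Request:
servo_tool --plan "0 0 0 0 0 0;0 0 0 0 0 0;0 0 0 0 0 0;0 0 0 0 0 0;0 0 0 0 0 0" --fingers 10 --force 40

```text
time: 4.77
tcp_pos: [0.5984, 0.1071, 0.0638]
eef_rot: [-3.142, -0.0, -0.001]
wrist_force: [0.1, 0.9, 0.2]
grip_width: 0.0345
gripper_force: 0.0
```

Request:
servo_tool --plan "0 0 0 0 0 0;0 0 0 0 0 0;0 0 0 0 0 0;0 0 0 0 0 0"

```text
time: 5.1
tcp_pos: [0.5983, 0.1068, 0.0636]
eef_rot: [3.141, -0.0, -0.0]
wrist_force: [-0.3, -1.3, 0.3]
grip_width: 0.0169
gripper_force: 40.0
```

Request:
servo_tool --plan "0 0 -0.2 0 0 0;0 0 -0.5 0 0 0;0 0 -0.8 0 0 0;0 0 -0.9 0 0 0;0 0 -0.9 0 0 0"

```text
time: 5.52
tcp_pos: [0.5971, 0.1069, 0.1626]
eef_rot: [3.141, 0.001, -0.005]
wrist_force: [1.0, 0.2, -3.3]
grip_width: 0.017
gripper_force: 40.0
```

Request:
servo_tool --plan "0 0 -0.7 0 0 0;0 0 -0.4 0 0 0;0 0 -0.1 0 0 0;0 0 0 0 0 0;0 0 0 0 0 0"

```text
time: 5.93
tcp_pos: [0.5972, 0.1066, 0.1969]
eef_rot: [3.141, 0.0, -0.005]
wrist_force: [-0.5, 0.4, -3.9]
grip_width: 0.0169
gripper_force: 40.0
```

Request:
servo_tool --plan "-0.1 0.4 0 0 0 0;-0.18 0.7 0 0 0 0;-0.23 0.9 0 0 0 0;-0.26 1 0 0 0 0;-0.26 1 0 0 0 0"

```text
time: 6.35
tcp_pos: [0.5657, -0.015, 0.1969]
eef_rot: [3.141, 0.001, -0.005]
wrist_force: [0.8, 0.5, -4.3]
grip_width: 0.0171
gripper_force: 40.0
```

Request:
servo_tool --plan "-0.26 1 0 0 0 0;-0.26 1 0 0 0 0;-0.26 1 0 0 0 0;-0.26 1 0 0 0 0;-0.2 0.8 0 0 0 0"

```text
time: 6.77
tcp_pos: [0.5276, -0.1607, 0.197]
eef_rot: [3.141, -0.004, -0.006]
wrist_force: [0.4, -0.3, -3.9]
grip_width: 0.0175
gripper_force: 40.0
```

Request:
servo_tool --plan "-0.13 0.5 0 0 0 0;-0.1 0.3 0 0 0 0;0 0 0 0 0 0;0 0 0 0 0 0;0 0 0 0 0 0"

```text
time: 7.18
tcp_pos: [0.5235, -0.1791, 0.1983]
eef_rot: [-3.14, -0.004, 0.0]
wrist_force: [0.3, 0.4, -4.3]
grip_width: 0.017
gripper_force: 40.0
```

Run:
```python
from h import *
ims=[];T=[]
for n in ['scene','top','scene']:
    s=ctrl.snapshot(n);o=ctrl.get_obs();t=o['tcp_pos'];T.append(t);T.append(ctrl.get_obs()['tcp_pos'])
    zl=t[2]-.0636+.016
    for tn,x,y,pa in [('canister',.523,-.184,CAN),('outer_lid',t[0],t[1],lid(zl))]:
        for d in ctrl.regions_of(tn,s):
            px,io=fit(s,d['pixels'],x,y,pa);print(n,tn,round(d['p'],2),px.round(4),round(io,3))
    if n=='top' or len(ims)==0:
        big=cv2.resize(s['img'],None,fx=4,fy=4,interpolation=cv2.INTER_CUBIC)
        for z in (.1,.002):
            P=np.c_[.523+.053*np.cos(A),-.184+.053*np.sin(A),0*A+z]
            cv2.polylines(big,[((proj(s,P)+.5)*4).round().astype(np.int32)],True,(255,0,255))
        u=(proj(s,(.523,-.184,.1))[0]*4).astype(int);ims.append(big[u[1]-250:u[1]+250,u[0]-200:u[0]+200])
print(np.array(T).round(4))
cv2.imwrite('pics/b4.png',np.hstack(ims)[:,:,::-1])
```

```text
scene canister 0.88 [ 0.5218 -0.1836] 0.964
scene canister 0.88 [ 0.6801 -0.1293] 0.819
scene outer_lid 0.73 [ 0.5226 -0.1833] 0.92
scene outer_lid 0.49 [ 0.5237 -0.179 ] 0.0
top canister 0.95 [ 0.523 -0.184] 0.0
top outer_lid 0.84 [ 0.5262 -0.1756] 0.131
scene canister 0.85 [ 0.6807 -0.1296] 0.83
scene canister 0.77 [ 0.5218 -0.1834] 0.961
scene outer_lid 0.73 [ 0.5219 -0.1843] 0.902
[[ 0.5237 -0.179   0.1984]
 [ 0.5237 -0.179   0.1984]
 [ 0.5237 -0.1796  0.1986]
 [ 0.5237 -0.1796  0.1986]
 [ 0.5235 -0.1804  0.1986]
 [ 0.5235 -0.1804  0.1986]]
```

View pics/b4.png

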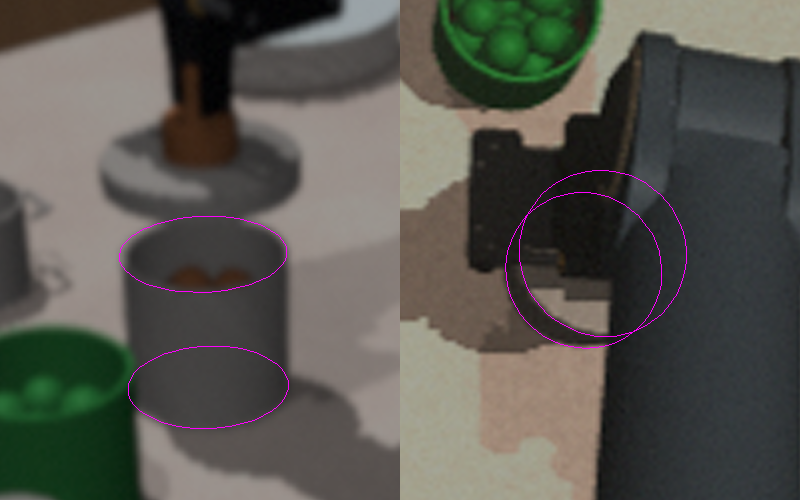

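Request:
servo_tool --plan "-0.03 0 0.3 0 0 0;0 0 0.5 0 0 0;0 0 0.4 0 0 0;0 0 0.1 0 0 0;0 0 0 0 0 0"

```text
time: 8.05
tcp_pos: [0.5213, -0.1807, 0.1579]
eef_rot: [-3.141, -0.0, 0.005]
wrist_force: [-0.9, 0.1, -3.7]
grip_width: 0.0168
gripper_force: 40.0
```

Run:
```python
from h import *
for i in range(2):
    s=ctrl.snapshot('scene');o=ctrl.get_obs();t=o['tcp_pos'];print(t,o['wrist_force'],o['wrist_torque'])
    zl=t[2]-.0636+.016
    R0=ctrl.regions_of('outer_lid',s)
    for d in R0[:1]:
        for dz in(-.002,0,.002):
            px,io=fit(s,d['pixels'],t[0],t[1],lid(zl+dz));print(dz,round(d['p'],2),px.round(4),round(io,3))
big=cv2.resize(s['img'],None,fx=6,fy=6,interpolation=cv2.INTER_CUBIC)
u=(proj(s,(.523,-.184,.12))[0]*6).astype(int)
cv2.imwrite('pics/b5.png',big[u[1]-250:u[1]+250,u[0]-250:u[0]+250,::-1])
```

```text
[ 0.52207933 -0.18084221  0.15889684] [ 0.80077126 -0.2142483  -2.84812531] [ 0.02452129 -0.03517204 -0.03501294]
-0.002 0.89 [ 0.5194 -0.1853] 0.913
0 0.89 [ 0.5218 -0.1824] 0.908
0.002 0.89 [ 0.5243 -0.1794] 0.903
[ 0.52295331 -0.18103556  0.16005732] [ 0.20638565  1.29618882 -4.04894673] [ 0.03954426  0.01731139 -0.03947261]
-0.002 0.75 [ 0.5193 -0.1892] 0.88
0 0.75 [ 0.5218 -0.186 ] 0.875
0.002 0.75 [ 0.5238 -0.1829] 0.87
```

View pics/b5.png

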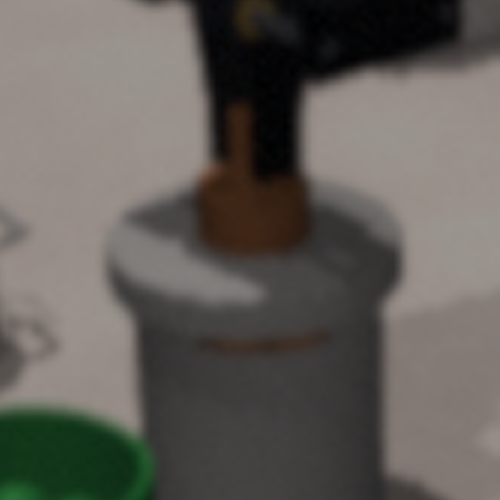

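Request:
servo_tool --plan "-0.03 -0.025 0.1 0 0 0;0 0 0.1 0 0 0;0 0 0.1 0 0 0;0 0 0.1 0 0 0;0 0 0 0 0 0"

```text
time: 8.67
tcp_pos: [0.5209, -0.1801, 0.1468]
eef_rot: [-3.141, -0.0, 0.002]
wrist_force: [-0.3, 0.6, -4.4]
grip_width: 0.0171
gripper_force: 40.0
```

Request:
servo_tool --plan "0 0 0.05 0 0 0;0 0 0.05 0 0 0;0 0 0 0 0 0"

```text
time: 8.92
tcp_pos: [0.5214, -0.1802, 0.1443]
eef_rot: [-3.142, -0.0, 0.001]
wrist_force: [-0.2, -0.7, -3.6]
grip_width: 0.0171
gripper_force: 40.0
```

Request:
servo_tool --plan "0 0 0.05 0 0 0;0 0 0.04 0 0 0;0 0 0 0 0 0"

```text
time: 9.17
tcp_pos: [0.5213, -0.1802, 0.1416]
eef_rot: [-3.142, -0.0, 0.001]
wrist_force: [-0.1, 0.0, -4.2]
grip_width: 0.0171
gripper_force: 40.0
```

Request:
servo_tool --plan "0 0 0.03 0 0 0;0 0 0.03 0 0 0;0 0 0 0 0 0"

```text
time: 9.42
tcp_pos: [0.5214, -0.1802, 0.1399]
eef_rot: [-3.142, 0.0, 0.0]
wrist_force: [-0.1, -0.4, -4.4]
grip_width: 0.0169
gripper_force: 40.0
```

Request:
servo_tool --plan "0 0 0.03 0 0 0;0 0 0.02 0 0 0;0 0 0 0 0 0"

```text
time: 9.67
tcp_pos: [0.5216, -0.1802, 0.1394]
eef_rot: [3.141, -0.0, 0.0]
wrist_force: [-3.1, 1.4, 4.8]
grip_width: 0.017
gripper_force: 40.0
```

Request:
servo_tool --plan "0 0 0.02 0 0 0;0 0 0.02 0 0 0;0 0 0 0 0 0"

```text
time: 9.92
tcp_pos: [0.5216, -0.1802, 0.1394]
eef_rot: [3.141, -0.0, 0.001]
wrist_force: [-5.2, 1.0, 11.5]
grip_width: 0.0171
gripper_force: 40.0
```

Request:
servo_tool --plan "-0.01 0 -0.03 0 0 0;0 0 0 0 0 0"

```text
time: 10.08
tcp_pos: [0.5216, -0.1802, 0.1394]
eef_rot: [3.141, 0.0, 0.002]
wrist_force: [-2.8, 1.8, 6.6]
grip_width: 0.0172
gripper_force: 40.0
```

Run:
```python
from h import *
s=ctrl.snapshot('scene');o=ctrl.get_obs();print(o['tcp_pos'],o['wrist_force'])
big=cv2.resize(s['img'],None,fx=6,fy=6,interpolation=cv2.INTER_CUBIC)
u=(proj(s,(.523,-.184,.1))[0]*6).astype(int)
cv2.imwrite('pics/b6.png',big[u[1]-250:u[1]+250,u[0]-250:u[0]+250,::-1])
```

```text
[ 0.5215914  -0.18021107  0.13943024] [-3.92725622  0.69133254  6.82805937]
```

View pics/b6.png

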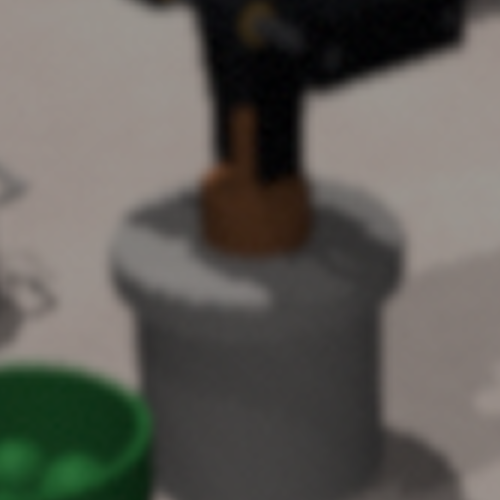

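Request:
servo_tool --plan "0 0 0 0 0 0;0 0 0 0 0 0;0 0 0 0 0 0;0 0 0 0 0 0;0 0 0 0 0 0" --fingers 80

```text
time: 10.55
tcp_pos: [0.5213, -0.1802, 0.1381]
eef_rot: [-3.142, 0.0, -0.0]
wrist_force: [0.3, -0.4, -0.7]
grip_width: 0.0425
gripper_force: 0.0
```

Request:
servo_tool --plan "0 0 0 0 0 0;0 0 0 0 0 0;0 0 0 0 0 0;0 0 0 0 0 0;0 0 0 0 0 0"

```text
time: 10.97
tcp_pos: [0.5212, -0.1802, 0.1382]
eef_rot: [3.142, 0.0, 0.0]
wrist_force: [-0.3, -0.3, -0.2]
grip_width: 0.0746
gripper_force: 0.0
```

Request:
servo_tool --plan "0 0 0 0 0 0;0 0 0.25 0 0 0;0 0 0.3 0 0 0;0 0 0.23 0 0 0;0 0 0 0 0 0"

```text
time: 11.38
tcp_pos: [0.5197, -0.1798, 0.1126]
eef_rot: [-3.14, -0.0, 0.006]
wrist_force: [-0.1, -0.6, -0.5]
grip_width: 0.0799
gripper_force: 0.0
```

Request:
servo_tool --plan "0 0 0 0 0 0;0 0 0 0 0 0;0 0 0 0 0 0;0 0 0 0 0 0;0 0 0 0 0 0" --fingers 40 --force 30

```text
time: 11.8
tcp_pos: [0.5214, -0.1802, 0.1152]
eef_rot: [3.141, 0.0, 0.001]
wrist_force: [0.5, 0.6, 0.4]
grip_width: 0.0548
gripper_force: 0.0
```

Request:
servo_tool --plan "0 0 0 0 0 0;0 0 0 0 0 0;0 0 0 0 0 0;0 0 0 0 0 0"

```text
time: 12.13
tcp_pos: [0.5213, -0.1802, 0.1151]
eef_rot: [3.141, 0.0, 0.001]
wrist_force: [0.0, -0.1, 1.1]
grip_width: 0.048
gripper_force: 30.0
```

Request:
servo_tool --plan "0 0 -0.05 0 0 0;0 0 -0.1 0 0 0;0 0 -0.15 0 0 0;0 0 -0.2 0 0 0;0 0 -0.2 0 0 0"

```text
time: 12.55
tcp_pos: [0.5211, -0.1801, 0.1364]
eef_rot: [-3.142, -0.0, 0.0]
wrist_force: [-0.5, 0.1, -1.7]
grip_width: 0.0474
gripper_force: 30.0
```

Request:
servo_tool --plan "0 0 -0.3 0 0 0;0 0 -0.3 0 0 0;0 0 -0.3 0 0 0;0 0 -0.3 0 0 0;0 0 -0.3 0 0 0"

```text
time: 12.97
tcp_pos: [0.5213, -0.1802, 0.1821]
eef_rot: [3.141, -0.0, 0.001]
wrist_force: [0.4, 0.2, -1.9]
grip_width: 0.0472
gripper_force: 30.0
```

Request:
servo_tool --plan "0 0 -0.4 0 0 0;0 0 -0.4 0 0 0;0 0 -0.3 0 0 0;0 0 -0.2 0 0 0;0 0 -0.1 0 0 0"

```text
time: 13.38
tcp_pos: [0.5217, -0.1803, 0.2242]
eef_rot: [3.141, 0.0, 0.003]
wrist_force: [0.5, -0.2, -0.8]
grip_width: 0.0479
gripper_force: 30.0
```

Request:
servo_tool --plan "0 0 0 0 0 0;0 0 0 0 0 0;0 0 0 0 0 0;0 0 0 0 0 0"

```text
time: 13.72
tcp_pos: [0.5208, -0.1801, 0.2222]
eef_rot: [-3.141, -0.0, 0.002]
wrist_force: [0.2, 0.1, -1.1]
grip_width: 0.0474
gripper_force: 30.0
```

Run:
```python
from h import *
s=ctrl.snapshot('scene');o=ctrl.get_obs();print(o['time'],o['tcp_pos'],o['wrist_force'])
for d in ctrl.regions_of('canister',s)[:2]: print(fit(s,d['pixels'],.523,-.184,CAN))
big=cv2.resize(s['img'],None,fx=5,fy=5,interpolation=cv2.INTER_CUBIC)
u=(proj(s,(.523,-.184,.13))[0]*5).astype(int)
cv2.imwrite('pics/b7.png',big[max(0,u[1]-300):u[1]+300,u[0]-250:u[0]+250,::-1])
```

```text
13.7667 [ 0.52086258 -0.18010002  0.22227137] [ 0.4199401   1.00439343 -0.70651488]
(array([ 0.52218316, -0.1830914 ]), np.float64(0.6497237231736728))
(array([ 0.523, -0.184]), np.float64(0.0))
```

View pics/b7.png

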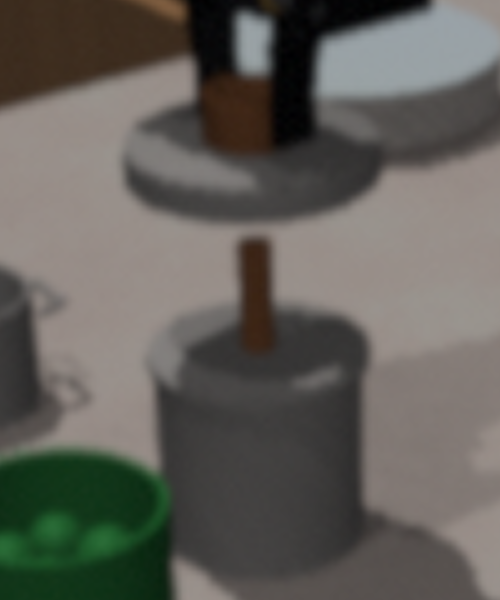

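The inner lid sits level in the canister's mouth, with its stem at about (255,295). The cover is held level and clear of it at about (252,160).

```bash
python3 -c "
from rig import ctrl
print(ctrl.sign_off())"
```

```text
the job is handed in; nothing more can be done
None
```

The job is handed in: both lids went home on the canister while I held the stem, then the cover was lifted about 107 mm and is still held level and clear above the seated inner lid, at about 14 s on the robot's clock.

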